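# Pin the turned lamp column together

## Robot

A 6-joint arm with a two-finger parallel gripper is mounted at the origin on the work surface. World frame = base frame: x ahead of the robot, y to its left, z up, the work surface at z = 0. Lengths are in m, angles in rad, forces in N, time in s.
With the tool pointing down it reaches from about 0.375 to 0.9 m from the base axis. Payload 3.1 kg.
Tool frame: the origin (TCP) lies at the very end of the fingers, on their centre line; the grasp point (between the pads) lies 19 mm behind it; z points along the fingers, y is the line along which they close (so a half turn about z gives the same grasp; the last joint's range is limited). The gripper opens to 85 mm and grips with 20 to 120 N. Pads are 22 mm wide; open, the fingers measure 114 mm over their backs; the gripper's body (76 mm by 85 mm) begins 54 mm behind the grasp point. The pads swing forward as they close: fully open they stand 13 mm farther back than shut.
Start: joints at [-1.343, 0.527, 1.433, -0, 1.181, -0.178], TCP at [0.247, -0.574, 0.231] pointing down, gripper open.
Joint ranges: [-3.08, 3.08], [-0.75, 2.2], [0.22, 2.44], [-1.43, 4.57], [0, 2.65], [-2.85, 2.85]. Speed limits (rad/s): [2.79, 2.79, 3.14, 3.14, 3.14, 3.14].

## Interface

Orientations are given as [roll, pitch, yaw] about the fixed x, y, z axes, in that order (R = Rz(yaw) Ry(pitch) Rx(roll)).
In Python, from station import manip, optics gives the robot as it stands.
- The arm moves only by the shell command python3 -m jog 'ROWS' [FORCE]. ROWS is JSON, one flat list of numbers, 7 for each row, row after row: the shift along the world's x, y, z in m, then the turn, a rotation vector about the world's x, y, z in degrees, then the opening, from 0 (shut) to 1 (fully open). In form: [x, y, z, rx, ry, rz, jaw, x, y, z, rx, ry, rz, jaw, ...]. A call has 1 to 5 rows; each row shifts and turns the commanded pose from where the row before left it; what a row does not reach is not made up. A row lasts 1/10 s, in which the tool goes at most 50 mm and 8.59 degrees, less where a joint would pass 70% of its speed; a pose out of reach is approached as far as the arm can. A call is refused whole if a number of a shift passes 0.05 or a number of a turn 8.59, either way. A call with a gripper value outside its range is refused whole. The fingers move at their own pace and stop on an object; FORCE is the grip in N (left out, the last holds). Time passes only in rows, so rows that do not move let the fingers close. It gives the time, the measured TCP pose, the force, the opening and the grip force at its end, in the units of the state.
- manip.read_state(): the state, without advancing time (a new reading comes with each control period).
- optics.camera(name): name is "side" or "top"; returns a dict with "frame" (420x560x3 uint8, red, green, blue), "range_z" (420x560 float32, m along the optical axis (not along the pixel's ray), 0 where there is no reading), "K" (3x3 intrinsics, pixels), "xyz" and "attitude" of the camera in the world. Camera axes: x right, y down, z forward; pixel columns grow to the right and rows downward; lengths in m; the calibration is good to about 2 mm. A picture is of the moment at which its call begins.
- manip.finish_job(): hands the job in; it is judged then, once.
The state is a dict: "time_s": time; "qpos": joint angles; "joint_velocities": joint speeds; "joint_torque": joint torques, N m; "position": TCP position; "orientation": TCP orientation; "ft_force": force on the tool from outside, world axes, zero at the start; "moment": the same for the moment, N m; "grip_width": opening from 0.0 (shut) to 1.0 (fully open); "finger_force": force on a finger pad.
Only numpy, scipy, OpenCV 4.12 (cv2) and the standard library are available. Lean on these libraries where they do the work, as an engineer would, in place of code of your own. Each camera call takes 0.05 s, during which the arm holds its last target. There are 200 camera calls.

## Task

A turned table-lamp column is being dry-fitted on its round foot. Take the bored wooden collar from the bench and set it flat on top of the collar that already stands on the foot, with the bores in line; then take the long headed pin from the rack and pass it straight down through both collars into the foot until its head rests on the upper collar, and let go. The solid undrilled blank of the same size and the short pin in the rack are not wanted.

Things in the scene. Friction and masses are not known exactly. Their poses are not given: they have to be found in the camera images.
- foot_bore (a point): The round dark-wood lamp foot, fixed to the bench: a disc 130 mm in diameter and 45 mm high with a vertical bore 36 mm in diameter right through to the bench. This point is the centre of the bore's mouth, on the foot's top face, 45 mm above the bench.
- lower_center (a point): The lower collar, a loose light-wood ring that already stands flat on the foot, its bore within a few mm of the foot's: outside 70 mm in diameter, bore 36 mm, 30 mm high. This point is its centre (on the bore's axis, half-way up, 60 mm above the bench). Leave it where it stands.
- collar_center (a point): Bored collar to fetch: loose light-wood ring, flat on the bench to the robot's left, outside diameter 60 mm, upright bore 36 mm, 40 mm high, 55 g. Point: its centre, half-way up; z along the bore. A solid blank of the same size stands 0.1 to 0.2 m off. Set on the lower collar, its centre is 95 mm above the bench; that collar is 5 mm wider all round, so fingertips must stay above the joint.
- pin_grip (a point): Long pin, upright in a rack to the right: steel shaft 16 x 100 mm, head disc 50 x 8 mm, wooden knob 22 mm wide, 45 mm tall; 0.26 kg. Point: on the knob, 28 mm above the disc, 136 mm above the shaft's end; z up. It stands 35 mm deep in a loose hole, this point 144 mm above the bench (151 mm when home in the column, 115 mm high). The short pin (50 mm shaft), 90 mm off, stands 50 mm lower.
Things that resemble listed ones, but are neither listed nor needed, are in the scene too. What is shaped like the part that bears collar_center but green or orange is not meant. Leave any orange or turquoise look-alike of the part that bears pin_grip alone.

How it is judged:
By the outcome, as a careful person would: the job done as asked, in the order asked, and still so for the second after the job is handed in, with the robot touching nothing.
It also fails if it takes over 54 s, if anything falls off the work surface, if the arm or the gripper's body presses on something with over 40 N, if the wrist force passes 120 N, or if a joint passes its speed limit or range.

## Working session

There is one attempt and no reset: what is moved stays moved. The work goes in short steps, Python scripts to look and compute and a shell command to move; the robot and the scene stay as the last step left them, time stands still between calls to the robot, and variables do not carry over. Pictures are saved under pics/ and viewed, at most 11 in all, crops included, and the job is handed in when it is done.

```bash
mkdir -p pics
cat > h.py <<'E'
import numpy as np, cv2
from station import manip, optics
from scipy.spatial.transform import Rotation as R
def shot(n,f=None):
    c=optics.camera(n)
    if f: cv2.imwrite('pics/'+f,c['frame'][:,:,::-1])
    return c
def rot(c):
    a=np.array(c['attitude']); return a if a.shape==(3,3) else (R.from_euler('xyz',a).as_matrix() if a.size==3 else R.from_quat(a).as_matrix())
def cloud(c):
    K=c['K'];z=c['range_z'];v,u=np.indices(z.shape)
    p=np.stack([(u-K[0,2])*z/K[0,0],(v-K[1,2])*z/K[1,1],z],-1)
    return p@rot(c).T+np.array(c['xyz'])
def plane(c,u,v,h):
    d=rot(c)@np.linalg.solve(np.array(c['K']),[u,v,1.]);o=np.array(c['xyz']);return o+d*(h-o[2])/d[2]
E
python3 - <<'E'
from h import *
for n in('top','side'):
    c=shot(n,n+'0.png');print(n,c['K'],c['xyz'],c['attitude']); np.savez(n+'0',**c)
    p=cloud(c);print(np.nanmedian(p[...,2]))
print(manip.read_state())
E
```

```text
top [[505.60329747   0.         286.29141052]
 [  0.         505.60329747 207.80630426]
 [  0.           0.           1.        ]] [ 0.28074781 -0.00734416  1.2474535 ] [-2.98892867  0.01423759 -1.58069135]
0.0016111828645826165
side [[392.44814561   0.         286.6335474 ]
 [  0.         392.44814561 212.681096  ]
 [  0.           0.           1.        ]] [0.25277878 0.60180247 0.70845539] [-2.33247535 -0.01306321 -2.81971068]
0.0009182286512254834
{'time_s': 0.1, 'qpos': array([-1.34251403e+00,  5.28364064e-01,  1.43373648e+00,  1.92138634e-05,
        1.18139344e+00, -1.78510656e-01]), 'joint_velocities': array([ 0.00048109, -0.00235717, -0.00273724, -0.00074547, -0.00046583,
        0.00029188]), 'joint_torque': array([ 1.70623584e-04, -4.43303847e+01, -1.78586447e+01, -1.53196115e-04,
        3.88487591e-03, -2.52887268e-06]), 'position': array([ 0.24717481, -0.57337281,  0.23044907]), 'orientation': array([-3.13972470e+00, -3.55086228e-04,  4.06785311e-01]), 'ft_force': array([-0.13798441, -1.04225511,  0.42725355]), 'moment': array([-0.01863131, -0.02134284, -0.04776492]), 'finger_force': 0.0, 'grip_width': 0.997246143472227}
```

View pics/top0.png

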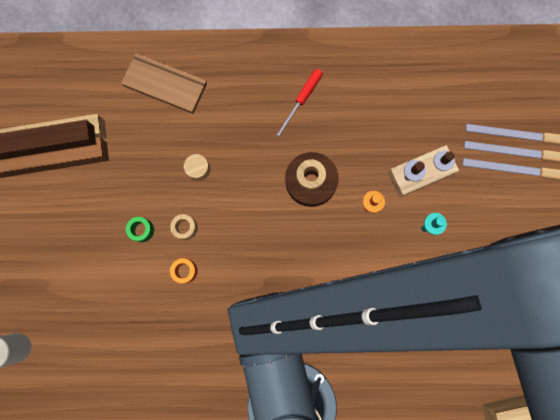

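View pics/side0.png

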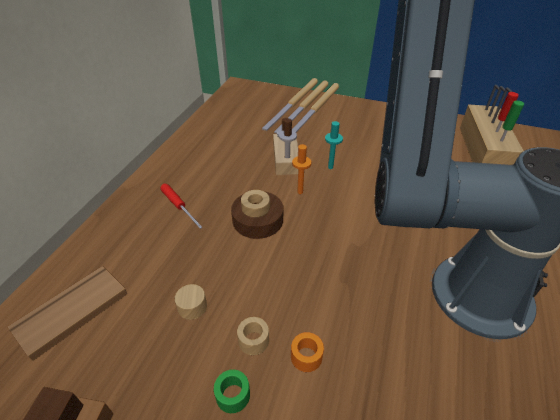

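The top view shows the bored collar at (182,227), the blank at (195,167), the foot with its lower collar at (312,176), and rack pins at (413,170) and (446,158). Orange and turquoise pins stand at (374,201) and (435,224). The side view shows the same layout, with the long pin at (287,130) hiding the short one.

```bash
cat >> h.py <<'E'
def circ(c,u,v,r,h,lo,hi,mask=None):
    """enclosing circle of pixels whose height is lo..hi near (u,v), cast on plane h"""
    p=cloud(c)[...,2]; m=((p>lo)&(p<hi)&(c['range_z']>0)).astype(np.uint8)
    w=np.zeros_like(m);cv2.circle(w,(u,v),r,1,-1);m*=w
    cs,_=cv2.findContours(m,cv2.RETR_CCOMP,cv2.CHAIN_APPROX_NONE)
    out=[]
    for k in cs:
        if len(k)<12: continue
        q=np.array([plane(c,a,b,h)[:2] for a,b in k[:,0]])
        A=np.c_[2*q,np.ones(len(q))];s=np.linalg.lstsq(A,(q**2).sum(1),rcond=None)[0]
        out.append((s[:2].round(4),round(float(np.sqrt(s[2]+s[:2]@s[:2])),4),len(k)))
    return out
E
python3 - <<'E'
from h import *
t=dict(np.load('top0.npz'));s=dict(np.load('side0.npz'))
P=cloud(t)
print('collar',circ(t,182,227,22,.04,.034,.05)); print('lower',circ(t,312,174,24,.075,.068,.085)); print('foot',circ(t,312,178,36,.045,.038,.05)); print('blank',circ(t,195,167,22,.04,.034,.05))
for n,(a,b) in dict(p1=(413,170),p2=(445,158),or_=(374,201),tq=(435,224)).items():
    w=P[b-16:b+17,a-16:a+17].reshape(-1,3);z=w[:,2];print(n,'max',z.max(),np.histogram(z,np.arange(-.01,.19,.01))[0], 'top', w[z>z.max()-.008].mean(0))
S=cloud(s)
print('side collar',circ(s,253,330,24,.04,.034,.05)); print('side lower',circ(s,256,203,24,.075,.068,.085))
print('side blank',circ(s,190,297,24,.04,.034,.05))
w=S[110:165,270:302].reshape(-1,3);z=w[:,2];print(z.max(),w[z>.15].mean(0),w[(z>.118)&(z<.127)].mean(0))
E
python3 -c "
import cv2
a=cv2.imread('pics/top0.png')[130:240,350:480];b=cv2.imread('pics/side0.png')[100:210,260:370]
cv2.imwrite('pics/c1.png',cv2.hconcat([cv2.resize(a,(390,330)),cv2.resize(b,(390,330))]))"
```

```text
collar [(array([0.426 , 0.2583]), 0.0289, 68), (array([0.4254, 0.2583]), 0.0188, 45)]
lower [(array([ 0.5434, -0.0518]), 0.0341, 82), (array([ 0.5433, -0.0518]), 0.0186, 42)]
foot [(array([ 0.5458, -0.0524]), 0.0152, 30), (array([ 0.5399, -0.0541]), 0.0638, 149), (array([ 0.5484, -0.0528]), 0.0386, 97)]
blank [(array([0.5744, 0.229 ]), 0.0291, 66)]
p1 max 1.2474534988812354 [ 63 119   2   4  31 486   3   0   0   0   0   1 227  33  15  11  35  57
   0] top [ 0.28074781 -0.00734416  1.2474535 ]
p2 max 1.2474534988812354 [116 278   1   2  19 305   5 207  37  16  15  29  55   0   0   0   0   0
   0] top [ 0.28074781 -0.00734416  1.2474535 ]
or_ max 1.2474534988812354 [252 454   3   0   0   0   0   0   0   0   0 198  64  12   8  14  70   0
   0] top [ 0.28074781 -0.00734416  1.2474535 ]
tq max 1.2474534988812354 [260 416   6   7   4   2   0   0   0   0   1 182  92  11  12  19  73   0
   0] top [ 0.28074781 -0.00734416  1.2474535 ]
side collar [(array([0.4251, 0.2596]), 0.0296, 89), (array([0.425 , 0.2601]), 0.0177, 52)]
side lower [(array([ 0.5426, -0.0494]), 0.0357, 73), (array([ 0.5424, -0.0493]), 0.0167, 34)]
side blank [(array([0.5734, 0.23  ]), 0.03, 80)]
0.7084553916616428 [ 0.5023099  -0.1952723   0.19924296] [ 0.51921219 -0.25361795  0.12152468]
```

View pics/c1.png

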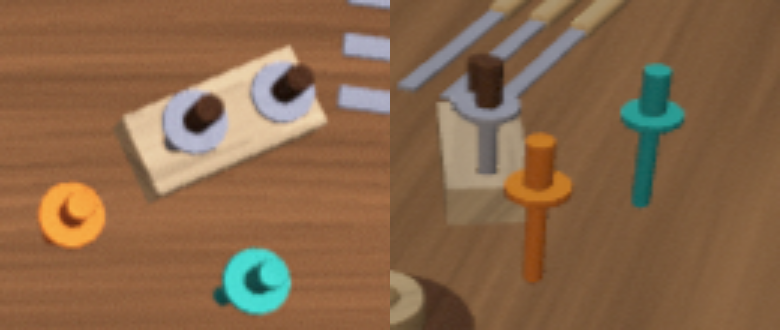

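Pin 1 at (413,170) is the long one, with its knob top at about 161 mm. The current yaw suits both grasps, so I keep it and swing over while computing the pin position.

```bash
python3 - <<'E'
from h import *
t=dict(np.load('top0.npz'));s=dict(np.load('side0.npz'))
print('t disc',circ(t,413,170,14,.116,.112,.123)); print('t knob',circ(t,418,165,16,.161,.15,.17))
print('s disc',circ(s,288,130,16,.116,.112,.123)); print('s knob',circ(s,288,122,16,.161,.153,.17))
print('orange',circ(t,374,201,16,.112,.105,.125))
E
python3 -m jog '[0.04,0.03,0,0,0,0,1, 0.04,0.03,0,0,0,0,1, 0.04,0.03,0,0,0,0,1, 0.04,0.03,0,0,0,0,1, 0.04,0.03,0,0,0,0,1]'
python3 -m jog '[0.01,0.045,0,0,0,0,1, 0.01,0.045,0,0,0,0,1, 0.01,0.045,0,0,0,0,1, 0.01,0.045,0,0,0,0,1, 0.01,0.045,0,0,0,0,1]'
python3 -m jog '[0,0.045,0,0,0,0,1, 0,0.045,0,0,0,0,1, 0,0.045,0,0,0,0,1, 0,0.045,0,0,0,0,1, 0,0.045,0,0,0,0,1]'
```

```text
t disc [(array([ 0.5389, -0.2869]), 0.0212, 80)]
t knob [(array([ 0.5377, -0.2857]), 0.0111, 28)]
s disc [(array([ 0.538 , -0.2842]), 0.0224, 46)]
s knob [(array([ 0.5378, -0.2825]), 0.0139, 22)]
orange [(array([ 0.4689, -0.1915]), 0.0234, 59), (array([ 0.4745, -0.1967]), 0.0142, 35)]
time_s: 0.6
position: [0.4484, -0.4224, 0.2308]
orientation: [-3.141, 0.0, 0.406]
ft_force: [0.1, 0.0, -0.3]
grip_width: 0.999
finger_force: 0.0
time_s: 1.1
position: [0.4972, -0.197, 0.231]
orientation: [-3.141, 0.0, 0.406]
ft_force: [-0.0, 0.1, 0.1]
grip_width: 1.0
finger_force: 0.0
time_s: 1.6
position: [0.4968, 0.0279, 0.2311]
orientation: [-3.141, 0.0, 0.407]
ft_force: [0.7, 0.0, -0.0]
grip_width: 1.001
finger_force: 0.0
```

```bash
python3 -m jog '[-0.014,0.045,0,0,0,0,1, -0.014,0.045,0,0,0,0,1, -0.014,0.045,0,0,0,0,1, -0.014,0.045,-0.02,0,0,0,1, -0.014,0.045,-0.03,0,0,0,1]'
python3 -m jog '[0,0.006,-0.03,0,0,0,1, 0,0,-0.03,0,0,0,1, 0,0,-0.02,0,0,0,1, 0,0,0,0,0,0,1]'
python3 - <<'E'
from h import *
print(manip.read_state()['position'])
c=shot('side','side1.png')
E
```

```text
time_s: 2.1
position: [0.4293, 0.2475, 0.1856]
orientation: [3.141, -0.004, 0.407]
ft_force: [0.2, 0.6, 0.2]
grip_width: 0.998
finger_force: 0.0
time_s: 2.5
position: [0.4268, 0.2508, 0.1023]
orientation: [-3.141, 0.007, 0.407]
ft_force: [-0.7, 0.6, -0.0]
grip_width: 0.997
finger_force: 0.0
[0.42681075 0.25076613 0.10234731]
```

View pics/side1.png

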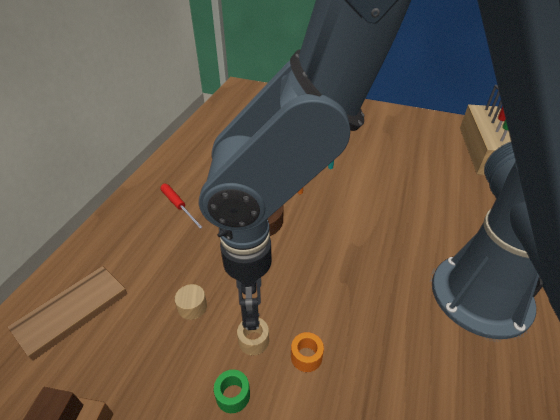

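The gripper is right above the collar at (253,335). The offset left is about 8 mm in y.

```bash
python3 -m jog '[-0.001,0.008,0,0,0,0,1, 0,0,-0.03,0,0,0,1, 0,0,-0.03,0,0,0,1, 0,0,-0.025,0,0,0,1, 0,0,-0.012,0,0,0,1]' 25
python3 -m jog '[0,0,0,0,0,0,1, 0,0,0,0,0,0,0.7, 0,0,0,0,0,0,0.6, 0,0,0,0,0,0,0.5, 0,0,0,0,0,0,0.5]' 25
python3 -m jog '[0,0,0,0,0,0,0.4, 0,0,0,0,0,0,0.4, 0,0,0,0,0,0,0.4]' 25
```

```text
time_s: 3.05
position: [0.4285, 0.2597, 0.0075]
orientation: [-3.142, -0.001, 0.407]
ft_force: [-0.6, -0.1, 0.7]
grip_width: 1.003
finger_force: 0.0
time_s: 3.55
position: [0.4292, 0.2597, 0.0096]
orientation: [3.141, -0.003, 0.407]
ft_force: [-0.4, -0.2, 7.2]
grip_width: 0.699
finger_force: 27.0
time_s: 3.85
position: [0.4291, 0.2597, 0.0096]
orientation: [3.141, -0.003, 0.407]
ft_force: [-0.2, 1.0, 7.3]
grip_width: 0.7
finger_force: 27.0
```

```bash
python3 -m jog '[0,0,0.02,0,0,0,0.4, 0,0,0.03,0,0,0,0.4, 0,0,0.04,0,0,0,0.4, 0,0,0.04,0,0,0,0.4, 0,0,0,0,0,0,0.4]' 30
python3 - <<'E'
from h import *
print(manip.read_state())
c=shot('side'); cv2.imwrite('pics/g1.png',cv2.resize(c['frame'][200:380,150:350,::-1],(800,600)))
c=shot('top','top1.png')
E
```

```text
time_s: 4.35
position: [0.4315, 0.2606, 0.1433]
orientation: [3.141, -0.012, 0.407]
ft_force: [1.1, -0.4, -0.6]
grip_width: 0.694
finger_force: 32.6
{'time_s': 4.35, 'qpos': array([3.21176384e-01, 4.96987995e-01, 1.82686352e+00, 5.36588935e-05,
       8.05515554e-01, 1.48497453e+00]), 'joint_velocities': array([-0.00320252,  0.07447252,  0.04896722, -0.00218394, -0.05973894,
       -0.00090242]), 'joint_torque': array([ 2.15264875e-01, -3.76252592e+01, -1.10145754e+01, -3.14122233e-03,
        4.25098864e-01, -6.29476181e-04]), 'position': array([0.43154053, 0.26056559, 0.1432675 ]), 'orientation': array([ 3.14058368, -0.01218394,  0.4069674 ]), 'ft_force': array([ 1.12571685, -0.42923743, -0.5694301 ]), 'moment': array([-0.00828137,  0.02065858,  0.00040616]), 'finger_force': 32.62721261009574, 'grip_width': 0.6944025453325996}
```

View pics/g1.png

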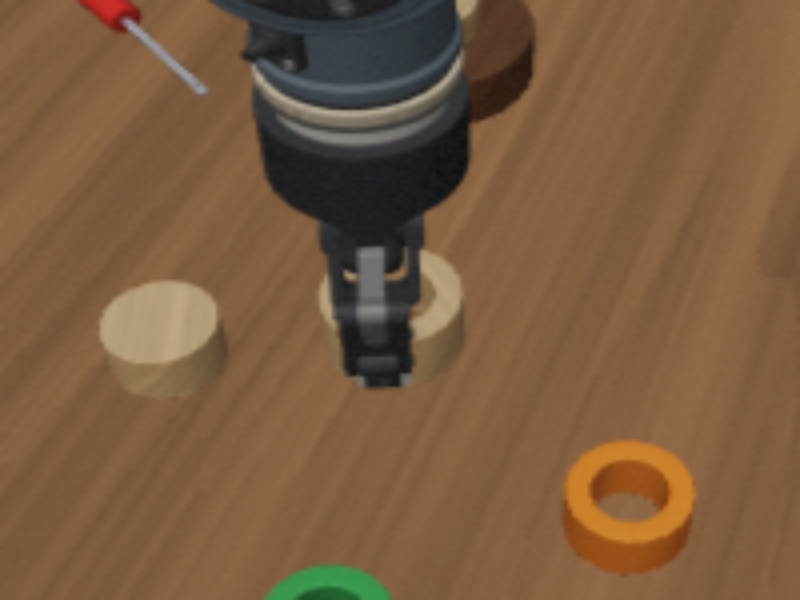

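The fingertips (near one at about (385,385) in the crop) sit level with the collar's underside. That would foul the wider lower collar, so I set it down and regrip about 11 mm higher.

```bash
python3 -m jog '[0,0,-0.05,0,0,0,0.4, 0,0,-0.05,0,0,0,0.4, 0,0,-0.02,0,0,0,0.4, 0,0,0,0,0,0,0.4, 0,0,0,0,0,0,0.4]' 30
python3 -c "
from station import manip;print(manip.read_state()['position'],manip.read_state()['ft_force'])"
```

```text
time_s: 4.95
position: [0.4272, 0.2589, 0.017]
orientation: [-3.141, 0.003, 0.407]
ft_force: [0.4, -0.2, -0.4]
grip_width: 0.696
finger_force: 32.9
[0.42720467 0.25893494 0.01700057] [ 0.38270658 -0.19213908 -0.43391174]
```

```bash
python3 -m jog '[0,0,-0.004,0,0,0,0.4, 0,0,-0.002,0,0,0,0.4, 0,0,0,0,0,0,0.4]' 30
python3 -m jog '[0,0,-0.001,0,0,0,0.4, 0,0,0,0,0,0,0.4, 0,0,0,0,0,0,0.4]' 30
```

```text
time_s: 5.25
position: [0.4286, 0.2594, 0.0127]
orientation: [3.141, -0.002, 0.407]
ft_force: [0.4, -0.4, -0.8]
grip_width: 0.701
finger_force: 32.9
time_s: 5.55
position: [0.4282, 0.2593, 0.0112]
orientation: [3.142, -0.001, 0.407]
ft_force: [-0.0, -0.8, 0.3]
grip_width: 0.697
finger_force: 32.9
```

```bash
python3 -m jog '[0,0,-0.0015,0,0,0,0.4, 0,0,0,0,0,0,0.4, 0,0,0,0,0,0,0.85, 0,0,0,0,0,0,0.85, 0,0,0,0,0,0,0.85]' 30
python3 -m jog '[0,0,0.006,0,0,0,0.85, 0,0,0.006,0,0,0,0.85, 0,0,0,0,0,0,0.85, 0,0,0,0,0,0,0.85]' 30
```

```text
time_s: 6.05
position: [0.4281, 0.2592, 0.0093]
orientation: [-3.142, 0.0, 0.407]
ft_force: [-0.2, -0.1, -0.4]
grip_width: 0.847
finger_force: 0.0
time_s: 6.45
position: [0.4284, 0.2594, 0.0219]
orientation: [3.142, -0.001, 0.407]
ft_force: [0.6, 0.3, 0.2]
grip_width: 0.852
finger_force: 0.0
```

```bash
python3 -m jog '[-0.0025,0,0,0,0,0,0.85, 0,0,0,0,0,0,0.6, 0,0,0,0,0,0,0.4, 0,0,0,0,0,0,0.4, 0,0,0,0,0,0,0.4]' 30
python3 -m jog '[0,0,0.03,0,0,0,0.4, 0,0,0.04,0,0,0,0.4, 0,0,0.04,0,0,0,0.4, 0,0,0.03,0,0,0,0.4, 0,0,0,0,0,0,0.4]' 30
python3 - <<'E'
from h import *
print(manip.read_state()['position'])
c=shot('side'); cv2.imwrite('pics/g2.png',cv2.resize(c['frame'][200:380,150:350,::-1],(800,600)))
E
```

```text
time_s: 6.95
position: [0.4249, 0.2591, 0.0218]
orientation: [-3.142, 0.001, 0.407]
ft_force: [-0.6, 0.3, 6.3]
grip_width: 0.69
finger_force: 31.0
time_s: 7.45
position: [0.428, 0.2602, 0.1651]
orientation: [3.141, -0.009, 0.407]
ft_force: [1.3, 0.7, -0.5]
grip_width: 0.69
finger_force: 32.8
[0.42802648 0.26023795 0.16513782]
```

View pics/g2.png

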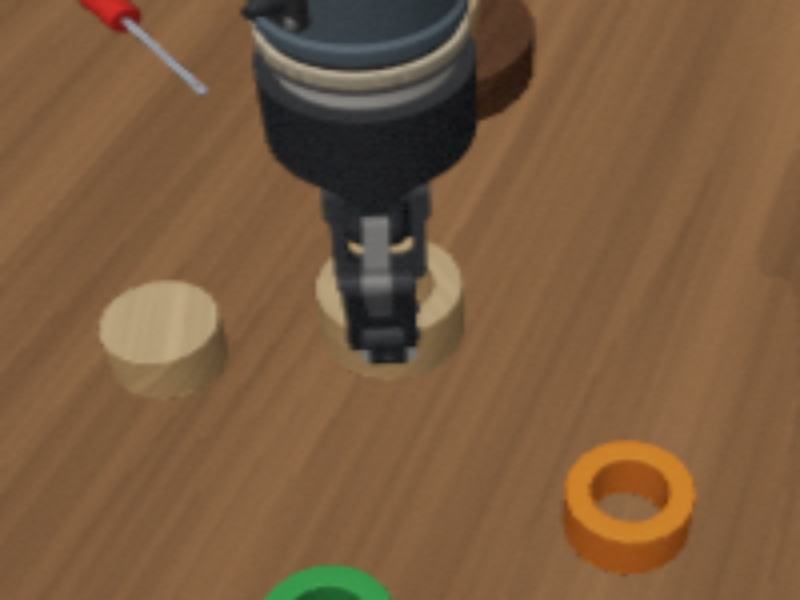

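Fingertips are now about 7 mm above the collar's underside, at about (390,360) against (390,376) in the crop. From the same-camera offsets, the target TCP is (0.5424, -0.0506), with contact expected at z of about 0.097.

```bash
python3 -m jog '[0.014,-0.038,0,0,0,0,0.4, 0.014,-0.038,0,0,0,0,0.4, 0.014,-0.038,0,0,0,0,0.4, 0.014,-0.038,0,0,0,0,0.4, 0.014,-0.038,0,0,0,0,0.4]' 30
python3 -m jog '[0.014,-0.038,0,0,0,0,0.4, 0.014,-0.038,0,0,0,0,0.4, 0.014,-0.038,0,0,0,0,0.4, 0,0,0,0,0,0,0.4, 0,0,0,0,0,0,0.4]' 30
python3 -m jog '[0,0,0,0,0,0,0.4, 0,0,0,0,0,0,0.4]'
```

```text
time_s: 8.0
position: [0.4946, 0.0678, 0.1596]
orientation: [-3.14, 0.003, 0.407]
ft_force: [0.5, -0.1, -0.2]
grip_width: 0.691
finger_force: 32.8
time_s: 8.5
position: [0.5364, -0.0453, 0.1595]
orientation: [-3.139, 0.003, 0.404]
ft_force: [-0.6, 0.0, -1.3]
grip_width: 0.686
finger_force: 32.8
time_s: 8.7
position: [0.5364, -0.0433, 0.1607]
orientation: [-3.14, 0.002, 0.408]
ft_force: [0.4, 0.9, 0.6]
grip_width: 0.694
finger_force: 32.8
```

```bash
python3 -m jog '[0.006,-0.007,-0.02,0,0,0,0.4, 0,0,-0.02,0,0,0,0.4, 0,0,0,0,0,0,0.4, 0,0,0,0,0,0,0.4, 0,0,0,0,0,0,0.4]' 30
python3 - <<'E'
from h import *
for i in range(3): print(manip.read_state()['position'])
c=shot('top','top2.png'); print('held',circ(c,312,172,26,.137,.125,.15)); c=shot('side');cv2.imwrite('pics/s2.png',cv2.resize(c['frame'][110:260,170:370,::-1],(800,600)))
np.savez('side2',**c)
E
```

```text
time_s: 9.2
position: [0.544, -0.0512, 0.1223]
orientation: [3.141, -0.001, 0.408]
ft_force: [0.7, 0.2, -0.7]
grip_width: 0.688
finger_force: 32.8
[ 0.54397771 -0.05123584  0.12227504]
[ 0.54397771 -0.05123584  0.12227504]
[ 0.54397771 -0.05123584  0.12227504]
held []
```

View pics/s2.png

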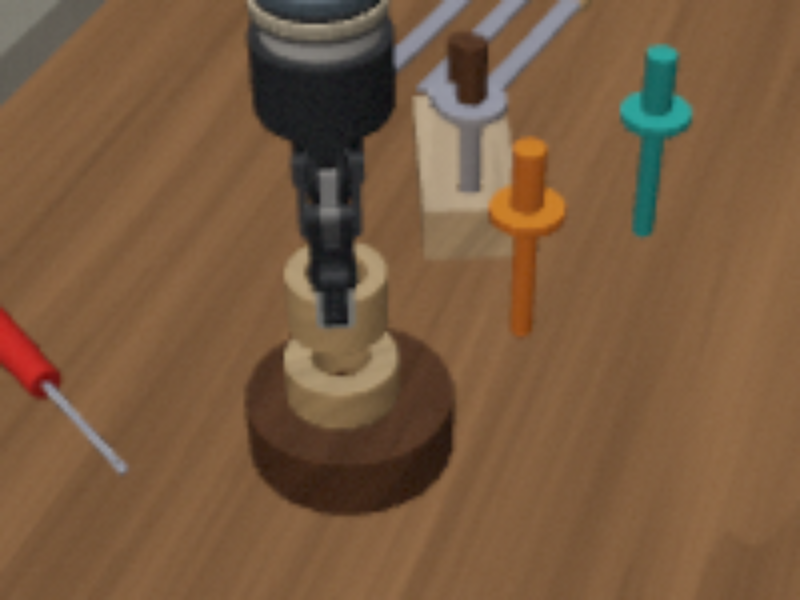

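The held collar (centre about (337,300) in the crop) hangs over the lower collar at (342,370), with the tips above the joint. I descend slowly.

```bash
python3 -m jog '[-0.001,0,-0.01,0,0,0,0.4, 0,0,-0.01,0,0,0,0.4, 0,0,0,0,0,0,0.4, 0,0,0,0,0,0,0.4]' 30
python3 -m jog '[0,0,-0.003,0,0,0,0.4, 0,0,0,0,0,0,0.4, 0,0,0,0,0,0,0.4]' 30
python3 -m jog '[0,0,-0.002,0,0,0,0.4, 0,0,0,0,0,0,0.4, 0,0,0,0,0,0,0.4]' 30
```

```text
time_s: 9.7
position: [0.5422, -0.0517, 0.1008]
orientation: [-3.141, 0.001, 0.407]
ft_force: [0.3, 0.1, 0.3]
grip_width: 0.689
finger_force: 32.8
time_s: 10.0
position: [0.5427, -0.0518, 0.0985]
orientation: [3.142, -0.0, 0.407]
ft_force: [0.0, 0.1, -0.3]
grip_width: 0.693
finger_force: 32.8
time_s: 10.3
position: [0.543, -0.0518, 0.0969]
orientation: [3.141, -0.001, 0.407]
ft_force: [-1.2, 0.5, 3.0]
grip_width: 0.686
finger_force: 33.1
```

```bash
python3 -m jog '[0,0,-0.0005,0,0,0,0.4, 0,0,0,0,0,0,0.75, 0,0,0,0,0,0,0.9, 0,0,0,0,0,0,0.9, 0,0,0.02,0,0,0,0.9]' 30
python3 -m jog '[0,0,0.04,0,0,0,0.9, 0,0,0.05,0,0,0,0.9, 0,0,0.03,0,0,0,0.9, 0,-0.04,0,0,0,0,0.9, 0,-0.04,0,0,0,0,0.9]' 30
python3 -m jog '[0,-0.04,0,0,0,0,0.9, 0,-0.04,0,0,0,0,0.9, 0,-0.04,0,0,0,0,0.9, 0,-0.03,0,0,0,0,0.9, 0,0,0,0,0,0,0.9]' 30
python3 - <<'E'
from h import *
c=shot('top','top3.png');print('upper',circ(c,313,172,28,.115,.108,.125));print('lower',circ(c,312,174,28,.075,.066,.082))
print('disc',circ(c,413,170,14,.116,.112,.123))
c=shot('side','side3.png');print('upper',circ(c,256,190,30,.115,.108,.125));print('lower',circ(c,256,203,30,.075,.066,.082));print(manip.read_state()['position'])
E
```

```text
time_s: 10.8
position: [0.5406, -0.0512, 0.1138]
orientation: [-3.138, 0.005, 0.407]
ft_force: [0.1, -0.9, -0.6]
grip_width: 0.9
finger_force: 0.0
time_s: 11.3
position: [0.5432, -0.1318, 0.2375]
orientation: [3.139, -0.002, 0.41]
ft_force: [0.3, -0.0, -0.3]
grip_width: 0.897
finger_force: 0.0
time_s: 11.8
position: [0.5425, -0.2863, 0.2355]
orientation: [3.139, 0.0, 0.402]
ft_force: [-0.4, 0.1, 0.6]
grip_width: 0.9
finger_force: 0.0
upper []
lower []
disc []
upper [(array([ 0.5416, -0.0492]), 0.0309, 65), (array([ 0.5413, -0.0496]), 0.0166, 34)]
lower [(array([ 0.5414, -0.0463]), 0.031, 81)]
[ 0.54203714 -0.28184762  0.23522651]
```

View pics/side3.png

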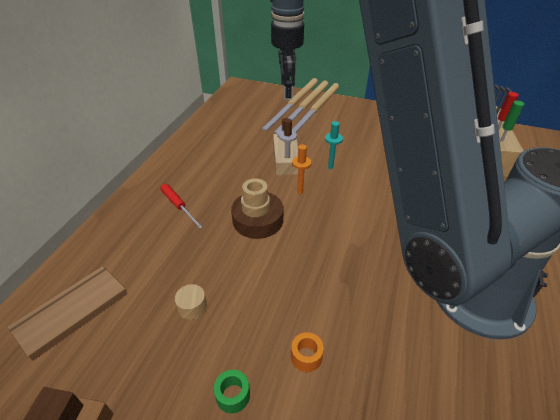

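The upper collar is seated at (255,190), level, and within about 1 mm of the lower one. Next I position over the long pin.

```bash
python3 -m jog '[-0.004,-0.002,-0.03,0,0,0,0.9, 0,0,-0.03,0,0,0,0.7, 0,0,-0.01,0,0,0,0.7, 0,0,0,0,0,0,0.7, 0,0,0,0,0,0,0.7]' 40
python3 -m jog '[0,0,0,0,0,0,0.7, 0,0,0,0,0,0,0.7]'
python3 - <<'E'
from h import *
c=shot('side');cv2.imwrite('pics/s4.png',cv2.resize(c['frame'][80:200,220:380,::-1],(800,600)))
E
```

```text
time_s: 12.4
position: [0.5394, -0.2833, 0.1668]
orientation: [3.141, -0.001, 0.408]
ft_force: [0.0, -0.3, 0.8]
grip_width: 0.695
finger_force: 0.0
time_s: 12.6
position: [0.5394, -0.2841, 0.1674]
orientation: [3.139, -0.001, 0.407]
ft_force: [0.6, 0.7, -0.7]
grip_width: 0.699
finger_force: 0.0
```

View pics/s4.png

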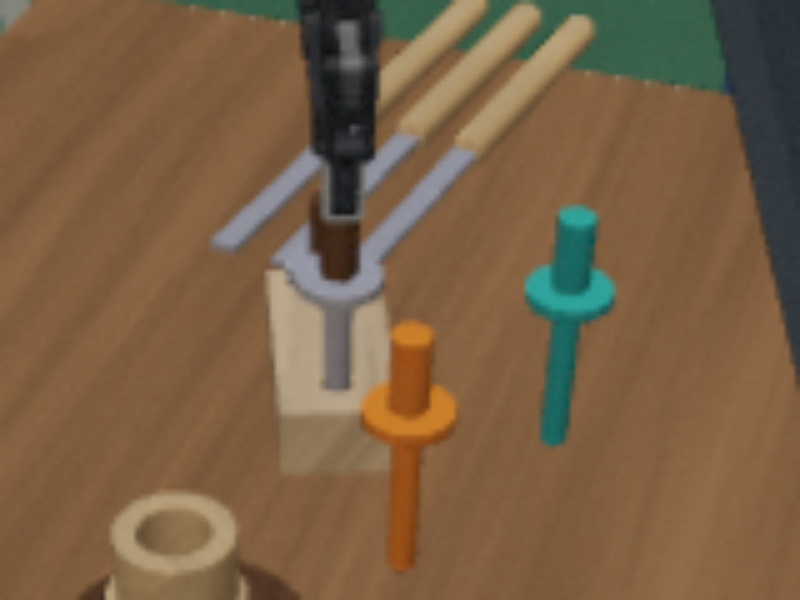

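The open near fingertip ends at about (342,216) in the crop, well centred over the knob at (338,240). I work out its true height.

Run:
```python
from h import *
s=dict(np.load('side0.npz'))
o=np.array(s['xyz']);d=rot(s)@np.linalg.solve(s['K'],[220+342/5,80+216/5,1.])
for y in(-.247,-.254,-.26): k=(y-o[1])/d[1];print(o+k*d)
```

```text
[ 0.52372695 -0.247       0.17753195]
[ 0.52596144 -0.254       0.17315347]
[ 0.52787671 -0.26        0.16940049]
```

```bash
python3 -m jog '[-0.001,0,-0.02,0,0,0,0.7, 0,0,-0.015,0,0,0,0.7, 0,0,-0.004,0,0,0,0.7, 0,0,0,0,0,0,0.7, 0,0,0,0,0,0,0.7]' 40
python3 -m jog '[0,0,0,0,0,0,0.4, 0,0,0,0,0,0,0.2, 0,0,0,0,0,0,0.1, 0,0,0,0,0,0,0.05, 0,0,0,0,0,0,0.05]' 60
python3 -m jog '[0,0,0,0,0,0,0.05, 0,0,0,0,0,0,0.05]' 60
```

```text
time_s: 13.15
position: [0.5381, -0.2842, 0.1277]
orientation: [3.14, -0.001, 0.407]
ft_force: [-0.1, -0.4, -0.5]
grip_width: 0.699
finger_force: 0.0
time_s: 13.65
position: [0.5384, -0.2847, 0.1278]
orientation: [3.139, -0.001, 0.407]
ft_force: [-0.0, -1.9, 2.7]
grip_width: 0.239
finger_force: 58.7
time_s: 13.85
position: [0.5384, -0.2847, 0.1277]
orientation: [3.139, -0.001, 0.407]
ft_force: [1.0, -2.0, 5.5]
grip_width: 0.245
finger_force: 59.1
```

Gripped at a width of 0.245, about 21 mm, which is the knob. I lift, check, and carry over.

```bash
python3 -m jog '[0,0,0.01,0,0,0,0.05, 0,0,0.02,0,0,0,0.05, 0,0,0.03,0,0,0,0.05, 0,0,0.04,0,0,0,0.05, 0,0,0.04,0,0,0,0.05]' 60
python3 -m jog '[0,0.03,0.005,0,0,0,0.05, 0,0.04,0,0,0,0,0.05, 0,0.04,0,0,0,0,0.05, 0,0.04,0,0,0,0,0.05, 0,0.04,0,0,0,0,0.05]' 60
python3 -m jog '[0,0.03,0,0,0,0,0.05, 0,0.015,0,0,0,0,0.05, 0,0,0,0,0,0,0.05, 0,0,0,0,0,0,0.05, 0,0,0,0,0,0,0.05]' 60
python3 - <<'E'
from h import *
c=shot('side');cv2.imwrite('pics/s5.png',cv2.resize(c['frame'][80:245,160:380,::-1],(800,600)))
np.savez('side5',**c);c=shot('top','top5.png');print(manip.read_state()['position'])
E
```

```text
time_s: 14.35
position: [0.5357, -0.2815, 0.2665]
orientation: [-3.134, 0.003, 0.407]
ft_force: [0.7, -0.6, -2.4]
grip_width: 0.242
finger_force: 59.2
time_s: 14.85
position: [0.5352, -0.0908, 0.2708]
orientation: [-3.136, 0.004, 0.406]
ft_force: [0.3, -0.1, -2.6]
grip_width: 0.241
finger_force: 59.3
time_s: 15.35
position: [0.5376, -0.0499, 0.2717]
orientation: [-3.142, 0.001, 0.405]
ft_force: [0.0, 0.5, -2.1]
grip_width: 0.242
finger_force: 59.3
[ 0.53767945 -0.05004515  0.27178248]
```

View pics/s5.png

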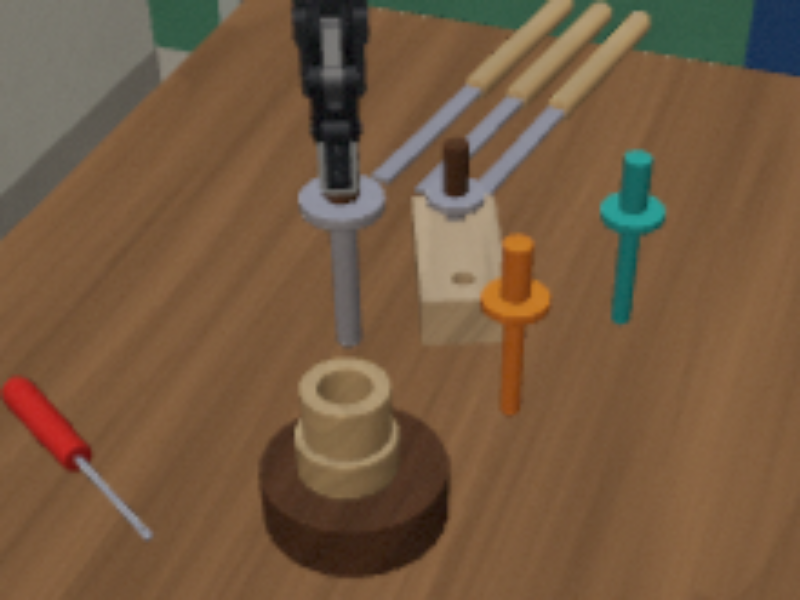

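The pin hangs vertical with its end at (347,342) in the crop, above the bore at (345,385). I correct about 4 mm in x and descend.

```bash
python3 -m jog '[0.0045,-0.0015,0,0,0,0,0.05, 0,0,-0.02,0,0,0,0.05, 0,0,0,0,0,0,0.05, 0,0,0,0,0,0,0.05]' 60
python3 -m jog '[0,0,-0.01,0,0,0,0.05, 0,0,-0.01,0,0,0,0.05, 0,0,-0.005,0,0,0,0.05, 0,0,0,0,0,0,0.05, 0,0,0,0,0,0,0.05]' 60
```

```text
time_s: 15.85
position: [0.542, -0.0506, 0.2517]
orientation: [-3.141, 0.001, 0.406]
ft_force: [-0.2, -0.1, -2.1]
grip_width: 0.245
finger_force: 59.1
time_s: 16.35
position: [0.5421, -0.0502, 0.2268]
orientation: [-3.141, 0.0, 0.407]
ft_force: [-0.1, -0.5, -1.2]
grip_width: 0.243
finger_force: 59.1
```

```bash
python3 -m jog '[0,-0.001,-0.01,0,0,0,0.05, 0,0,-0.015,0,0,0,0.05, 0,0,-0.015,0,0,0,0.05, 0,0,0,0,0,0,0.05]' 60
python3 -m jog '[0,0,-0.015,0,0,0,0.05, 0,0,-0.015,0,0,0,0.05, 0,0,-0.01,0,0,0,0.05, 0,0,0,0,0,0,0.05, 0,0,0,0,0,0,0.05]' 60
```

```text
time_s: 16.75
position: [0.5405, -0.0509, 0.1849]
orientation: [-3.139, 0.004, 0.407]
ft_force: [-0.5, 0.7, -1.7]
grip_width: 0.238
finger_force: 59.1
time_s: 17.25
position: [0.5425, -0.0513, 0.1472]
orientation: [3.141, -0.0, 0.407]
ft_force: [0.1, 0.2, -2.4]
grip_width: 0.243
finger_force: 59.1
```

```bash
python3 -m jog '[0,0,-0.005,0,0,0,0.05, 0,0,-0.004,0,0,0,0.05, 0,0,0,0,0,0,0.05, 0,0,0,0,0,0,0.05]' 60
python3 -m jog '[0,0,-0.002,0,0,0,0.05, 0,0,0,0,0,0,0.05, 0,0,0,0,0,0,0.05]' 60
python3 -m jog '[0,0,-0.0015,0,0,0,0.05, 0,0,0,0,0,0,0.05, 0,0,0,0,0,0,0.05]' 60
```

```text
time_s: 17.65
position: [0.5421, -0.0512, 0.1379]
orientation: [-3.142, 0.0, 0.407]
ft_force: [0.9, -0.2, -2.2]
grip_width: 0.242
finger_force: 59.1
time_s: 17.95
position: [0.5421, -0.0512, 0.1359]
orientation: [-3.142, 0.0, 0.407]
ft_force: [0.1, 0.9, -1.7]
grip_width: 0.238
finger_force: 59.1
time_s: 18.25
position: [0.5424, -0.0513, 0.135]
orientation: [3.141, -0.001, 0.407]
ft_force: [-0.4, -0.1, 3.1]
grip_width: 0.242
finger_force: 59.5
```

Contact came at z = 0.135, as predicted. I release and go straight up.

```bash
python3 -m jog '[0,0,0,0,0,0,0.35, 0,0,0,0,0,0,0.5, 0,0,0,0,0,0,0.6, 0,0,0,0,0,0,0.6, 0,0,0.02,0,0,0,0.6]' 30
python3 -m jog '[0,0,0.04,0,0,0,0.6, 0,0,0.05,0,0,0,0.6, 0,0,0.02,0,0,0,0.6, 0,-0.04,0,0,0,0,0.6, 0,-0.04,0,0,0,0,0.6]' 30
python3 -m jog '[0,-0.04,0,0,0,0,0.6, 0,-0.04,0,0,0,0,0.6, 0,-0.04,0,0,0,0,0.6, 0,0,0,0,0,0,0.6, 0,0,0,0,0,0,0.6]' 30
python3 - <<'E'
from h import *
c=shot('side');cv2.imwrite('pics/s6.png',cv2.resize(c['frame'][120:255,170:350,::-1],(800,600)))
print('disc',circ(c,256,180,30,.123,.1195,.13));print('lower',circ(c,256,203,30,.075,.066,.082)); z=cloud(c)[150:220,236:276,2];print(z[z<.3].max())
E
```

```text
time_s: 18.75
position: [0.5402, -0.0507, 0.1524]
orientation: [-3.138, 0.005, 0.407]
ft_force: [0.6, -0.8, -0.2]
grip_width: 0.599
finger_force: 0.0
time_s: 19.25
position: [0.5426, -0.1313, 0.2659]
orientation: [3.139, -0.002, 0.41]
ft_force: [0.4, 0.4, 0.0]
grip_width: 0.599
finger_force: 0.0
time_s: 19.75
position: [0.5417, -0.2519, 0.2639]
orientation: [-3.14, 0.0, 0.405]
ft_force: [-0.3, 0.0, 0.8]
grip_width: 0.603
finger_force: 0.0
disc [(array([ 0.5413, -0.0494]), 0.0219, 58)]
lower [(array([ 0.541, -0.046]), 0.0309, 82)]
0.17018787622780907
```

View pics/s6.png

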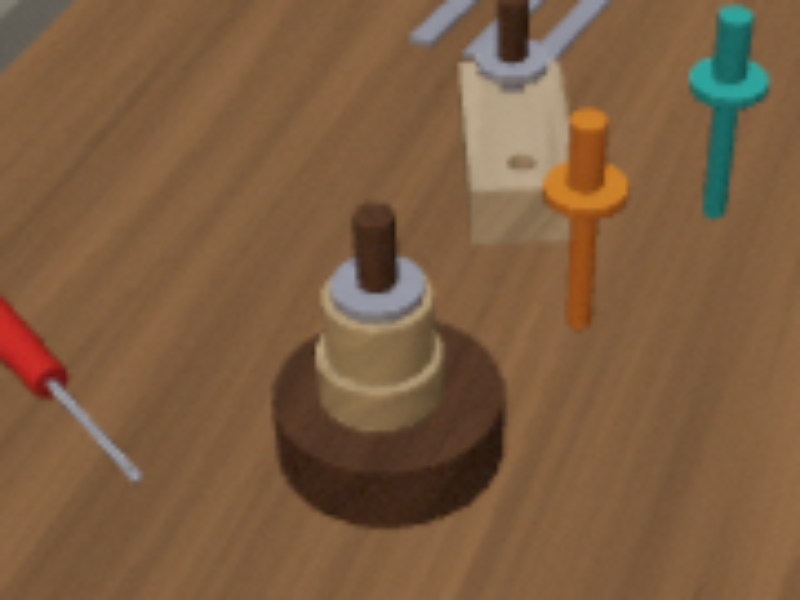

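The head rests flat on the upper collar at (377,290) in the crop, the stack is aligned, and the gripper is clear.

```bash
python3 -c "
from station import manip;print(manip.finish_job())"
```

```text
the job is handed in; nothing more can be done
None
```

The bored collar is on the lower collar with the bores in line to about 1 mm, the long pin is down through both with its head on the upper collar, and the job was handed in at about 20 s with the gripper clear.

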